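# Turn the braai spatula end for end onto its rest

### The arm

A 7-joint arm with a two-finger parallel gripper is mounted at the origin on the work surface. World frame = base frame: x ahead of the robot, y to its left, z up, the work surface at z = 0. Lengths are in m, angles in rad, forces in N, time in s.
With the tool pointing down it reaches from about 0.425 to 0.8 m from the base axis. Payload 8.3 kg.
Tool frame: the origin (TCP) lies on the centre line of the jaws, within the pads' length; the fingertips stand 22 mm ahead of it and the grasp point (between the pads) lies 3 mm ahead of it; z points along the fingers, y is the direction in which the jaws open and shut (so a half turn about z gives the same grasp; the last joint's range is limited). The gripper opens to 85 mm and grips with 20 to 120 N. Pads are 22 mm wide; open, the fingers measure 114 mm over their backs; the gripper's body (76 mm by 85 mm) begins 54 mm behind the grasp point. The pads swing forward as they close: fully open they stand 13 mm farther back than shut.
Start: joints at [1.17, 0.383, 0.016, 1.37, -0.006, 1.388, -0.046], TCP at [0.207, -0.59, 0.253] pointing down, gripper open.
Joint ranges: [-2.95, 2.95], [-0.25, 2.06], [-1.52, 1.56], [0.18, 2.33], [-1.44, 4.58], [0.02, 2.06], [-3.01, 3.01]. Speed limits (rad/s): [2.39, 2.39, 3.01, 3.01, 3.14, 3.14, 3.14].

### API

Orientations are given as a unit quaternion [x, y, z, w].
In Python, from rig import manip, optics gives the robot as it stands.
- The arm moves only by the shell command python3 -m handwheel 'ROWS' [FORCE]. ROWS is JSON, a list of rows, each a list of 5 numbers: the shift along the world's x, y, z scaled (see below), then the turn about the world's z scaled (see below), then the opening, from -1 (shut) to 1 (fully open). A call has exactly 5 rows; each row shifts and turns the commanded pose from where the row before left it; what a row does not reach is not made up. The controller multiplies each number of a shift by 50 mm and each number of a turn by 360 degrees. A row lasts 1/8 s, in which the tool goes at most 62.5 mm and 10.7 degrees, less where a joint would pass 70% of its speed; a pose out of reach is approached as far as the arm can. A call with a number of a shift or a turn outside -1 to 1 is refused whole. A call with a gripper value outside its range is refused whole. The fingers move at their own pace and stop on an object; FORCE is the grip in N (left out, the last holds). Time passes only in rows, so rows that do not move let the fingers close, or fill a call up. It gives the time, the measured TCP pose, the force and the opening at its end, in the units of the state.
- manip.observe(): the state, without advancing time (a new reading comes with each control period).
- optics.get_image(name): name is "scene" or "top" or "wrist"; returns a dict with "frame" (480x640x3 uint8, blue, green, red), "range_z" (480x640 float32, m along the optical axis (not along the pixel's ray), 0 where there is no reading), "camera_matrix" (3x3 intrinsics, pixels), "position" and "attitude" of the camera in the world. Camera axes: x right, y up, looking along -z (the intrinsics and any distortion apply to the point x, -y, -z); pixel columns grow to the right and rows downward; lengths in m; the calibration is good to about 2 mm. A picture is of the moment at which its call begins.
- manip.finish_job(): hands the job in, once; it reports no verdict.
The state is a dict: "clock": time; "qpos": joint angles; "dq": joint speeds; "tau": joint torques, N m; "ee_pos": TCP position; "eef_rot": TCP orientation; "contact_force": force on the tool from outside, world axes, zero at the start; "moment": the same for the moment, N m; "opening": finger opening in m.
Only numpy, scipy, OpenCV 4.12 (cv2) and the standard library are available. Lean on these libraries where they do the work, as an engineer would, in place of code of your own. Each camera call takes 0.05 s, during which the arm holds its last target. There are 200 camera calls.

### The job

The braai spatula lies on the plank with its blade pointing the wrong way. Pick it up, turn it end for end and lay it right way up on the wooden tool rest, squarely in place: blade flat in the tray, handle down in the notch. Leave the two-pronged fork where it lies.

Things in the scene. Friction and masses are not known exactly. Their poses are not given: they have to be found in the camera images.
- spatula_mid (a point): Grip point of the loose stainless spatula (260 mm long, 0.16 kg, straight, flat underside): centre of the handle's width and height, near the balance point, 8 mm above the underside on which it lies flat. Bar handle 22 mm wide, 16 high, from 110 mm behind this point to 30 in front; then a thin neck and a slotted flat blade. x points along the tool to the blade, z up.
- spatula_blade (a point): Centre of the spatula's blade (80 mm long, 75 wide, 4 thick), 110 mm in front of spatula_mid along x, 2 mm above the underside; same axes.
- rest_seat (a point): Where spatula_mid belongs in the fixed dark wooden rest (270 x 127 mm), 28 mm above the table. x points to the tray end, z up. Tray for the blade: 45 to 174 mm ahead, floor 20 mm up, 115 wide inside, 7 mm rim, open to the handle. Notched post for the handle: 64 to 86 mm behind, notch floor 20 mm up, 44 wide, cheeks to 38 mm up. Between them only an 8 mm high base: room for fingers.
- fork_mid (a point): Handle centre of a two-pronged steel braai fork, a bystander lying flat, with the same handle and length as the spatula but two narrow prongs in place of the blade; 8 mm above the table, x towards the prongs, z up. Not to be moved.

How it is judged:
By the outcome, as a careful person would: the job done as asked, in the order asked, and still so for the second after the job is handed in, with the robot touching nothing.
It also fails if it takes over 43 s, if anything falls off the work surface, if the arm or the gripper's body presses on something with over 40 N, if the wrist force passes 120 N, or if a joint passes its speed limit or range.

## Working session

There is one attempt and no reset: what is moved stays moved. The work goes in short steps, Python scripts to look and compute and a shell command to move; the robot and the scene stay as the last step left them, time stands still between calls to the robot, and variables do not carry over. Pictures are saved under pics/ and viewed, about 8 in all and at most 12, crops included, and the job is handed in when it is done.

```bash
mkdir -p pics; cat > h.py <<'E'
import numpy as np, cv2
from scipy.spatial.transform import Rotation as R
from rig import manip, optics
def cloud(im):
    K=np.array(im["camera_matrix"]);d=im["range_z"];v,u=np.mgrid[0:480,0:640]
    P=np.stack([(u-K[0,2])/K[0,0]*d,-(v-K[1,2])/K[1,1]*d,-d],-1)
    a=np.array(im["attitude"]); M=R.from_quat(a).as_matrix() if a.size==4 else a.reshape(3,3)
    return P@M.T+np.array(im["position"])
E
python3 - <<'E'
from h import *
im=optics.get_image("top");cv2.imwrite("pics/top.png",im["frame"])
np.savez("top.npz",P=cloud(im),f=im["frame"])
print({k:v for k,v in im.items() if k not in("frame","range_z")})
s=manip.observe();print(s)
P=cloud(im)
for v in range(40,480,80): print([tuple(P[v,u].round(3)) for u in range(40,640,110)])
E
```

```text
{'camera_matrix': array([[595.47970736,   0.        , 332.91562764],
       [  0.        , 595.47970736, 238.09595638],
       [  0.        ,   0.        ,   1.        ]]), 'position': array([ 0.33882625, -0.01554383,  1.21086987]), 'attitude': array([-0.06910968,  0.0760747 ,  0.73422869, -0.67107729])}
{'clock': 0.05, 'qpos': array([ 1.17009768,  0.38424137,  0.01638052,  1.37114769, -0.00629973,
        1.38818077, -0.04649395]), 'dq': array([-8.19651502e-05, -2.51991959e-04, -5.96465380e-04, -5.39831945e-04,
        2.68576858e-04,  3.38526293e-04,  1.17300697e-03]), 'tau': array([ 1.59744319e-03, -6.29694915e+01,  8.47397335e-01, -3.73128104e+01,
        1.67301809e-02,  1.09379244e-02,  5.34665969e-05]), 'ee_pos': array([ 0.20701384, -0.58924315,  0.25227979]), 'eef_rot': array([ 9.85764563e-01,  1.68128810e-01, -1.80240870e-04, -9.46876321e-04]), 'contact_force': array([-0.14365891,  0.39202768,  0.31459038]), 'moment': array([0.03161998, 0.02904839, 0.01515224]), 'opening': 0.08499395517892698}
[(np.float64(1.526), np.float64(0.901), np.float64(-0.68)), (np.float64(1.518), np
[... 1367 characters left out ...]
4(0.396), np.float64(0.563), np.float64(0.002)), (np.float64(0.376), np.float64(0.346), np.float64(-0.0)), (np.float64(0.357), np.float64(0.128), np.float64(0.001)), (np.float64(0.337), np.float64(-0.09), np.float64(0.002)), (np.float64(0.317), np.float64(-0.307), np.float64(0.006)), (np.float64(0.298), np.float64(-0.527), np.float64(0.001))]
[(np.float64(0.243), np.float64(0.565), np.float64(-0.004)), (np.float64(0.224), np.float64(0.35), np.float64(-0.001)), (np.float64(0.205), np.float64(0.138), np.float64(0.001)), (np.float64(0.186), np.float64(-0.075), np.float64(0.003)), (np.float64(0.167), np.float64(-0.287), np.float64(0.002)), (np.float64(0.147), np.float64(-0.5), np.float64(-0.0))]
```

View pics/top.png

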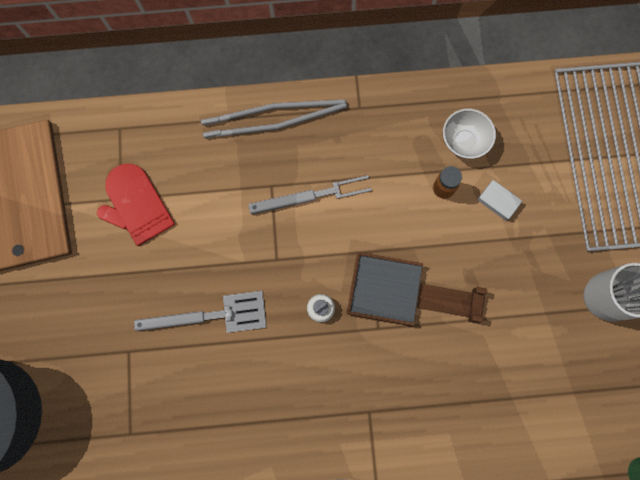

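The top view shows the spatula at (135,324)–(265,310) with its blade to the right. The rest has its tray centred at (387,290) and its post at (479,305). The fork is at (250,208)–(372,183), and a shaker stands at (320,308) between spatula and rest.

```bash
python3 - <<'E'
from h import *
D=np.load("top.npz");P=D["P"];f=D["f"].astype(int)
hsv=cv2.cvtColor(D["f"],cv2.COLOR_BGR2HSV)
def reg(m,name):
    n,l,s,c=cv2.connectedComponentsWithStats(m.astype(np.uint8))
    i=1+np.argmax(s[1:,4]); ii=l==i; print(name,s[i]); return ii
box=lambda u0,v0,u1,v1:(lambda m:(m.__setitem__((slice(v0,v1),slice(u0,u1)),True),m)[1])(np.zeros((480,640),bool))
print("table z",[np.median(P[a,b,2]).round(4) for a,b in [((slice(335,345)),slice(180,260)),(slice(340,350),slice(380,460))]])
for nm,b in [("spat",(125,280,275,345)),("fork",(240,165,380,225))]:
    m=reg(box(*b)&(hsv[...,1]<60),nm)
    q=P[m]; 
    vu=np.argwhere(m); ulo,uhi=vu[:,1].min(),vu[:,1].max()
    h=m.copy(); h[:,:ulo]=0; h[:,ulo+68 if nm=="spat" else ulo+60:]=0
    hq=P[h]; print("handle z med",np.percentile(hq[:,2],[10,50,90]).round(4))
    cnt=np.argwhere(h)[:,::-1].astype(np.float32)
    vx,vy,x0,y0=cv2.fitLine(hq[:,:2].astype(np.float32),cv2.DIST_HUBER,0,.01,.01).ravel()
    d=np.array([vx,vy]);d*=-np.sign(d[1]); c=np.array([x0,y0])
    t=(q[:,:2]-c)@d; print("ends",np.percentile(t,[0,.5,99.5,100]).round(4),"yaw",np.degrees(np.arctan2(d[1],d[0])).round(1))
    e0,e1=np.percentile(t,[.2,99.8]); print("mid from back",c+d*(e0+.11),"from front",c+d*(e1-.15),"mid pixel handle mean",c)
    w=np.array([-d[1],d[0]]); s=(q[:,:2]-c)@w; k=t>e1-.08; print("blade lat centre",(s[k].min()+s[k].max())/2, np.ptp(s[k]),"blade z",np.percentile(q[k,2],[10,50,90]).round(4))
# rest by heights
for u0,v0,u1,v1 in[(340,245,500,335)]:
    z=P[v0:v1,u0:u1,2]; 
    for r in range(0,90,5): print(" ".join("%3d"%round(1000*x) for x in z[r,::5]))
E
python3 - <<'E'
import cv2
f=cv2.imread("pics/top.png"); cv2.imwrite("pics/crop.png",cv2.resize(f[240:345,120:500],None,fx=2.1,fy=2.1,interpolation=cv2.INTER_CUBIC))
E
```

```text
table z [np.float64(-0.0001), np.float64(0.0001)]
spat [ 134  291  132   42 2478]
handle z med [0.0117 0.0156 0.0186]
ends [-0.0688 -0.066   0.1909  0.3146] yaw -87.7
mid from back [0.45141902 0.26144615] from front [0.45640777 0.13938717] mid pixel handle mean [0.4496874  0.30381364]
blade lat centre -0.1238104383810637 0.0 blade z [1.2109 1.2109 1.2109]
fork [ 248  175  124   39 1149]
handle z med [0.0113 0.0152 0.0184]
ends [-0.0615 -0.0596  0.1958  0.1979] yaw -82.6
mid from back [0.68005584 0.02010516] from front [0.67980227 0.02205429] mid pixel handle mean [0.6737076  0.06890205]
blade lat centre 0.003827235649613017 0.03759015447940136 blade z [0.0001 0.0055 0.0093]
 -1   1  -4  -2   4   1  -1  -4   0  -3   3  -1   1   1   2  -4   4   0   1  -1   5   1   3  -6   0   2   1   0   0   0  -2  -2
 -2  -2   0  -2   0  -4   3   2   1   2   0   2   0   0  -2   2   4   1  -1   0   2  -3   0   4   2   5  -1   3   1   0  -1  -1
 -1   0   0  -1  24  27  26  26   5   4   4   1   2   0   3  -2   1   0  -2   3  -3  -3   1   0  -2   3   0  -2   0  -2   0   1
 -1  -2   3  24  21  21  22  21  
[... 1188 characters left out ...]
  8   8  13  12   8   4   7   7   6   7  17  22   2  -2  -2
 -4   2  21  22  18  21  16  20  20  25  19  18  22  18  21   0   6  -3   6   8   5   9   6   8   8   6  18  21  23   1  -1   3
  6  -1  13  22  27  26  26  20  18  19  22  21  21  20  22  -2   1  -2   0   2  -3   0  -4   0   9   6  14  35  21  -3   0  -2
  5  -2  -2  -4   3   0   0   1  20  25  28  25  18  18  23  -1   5   1   3   2   1  -5  -2   1   1   2  25  39  38   0  -5   1
 -5   1  -1  -1  -1   4  -2  -1   0   2  -6   2  -4 1211  28  -2   0   2  -1   0   3   2  -2  -1   0  -1   0  -1  -2   1   2  -1
 -4  -5   1   0  -2   2   2  -1   2   3   0  -2  -1   1   0   3  -1   4   1   3  -1   1   0  -1   1  -1  -2   3  -2  -4   1  -1
```

View pics/crop.png

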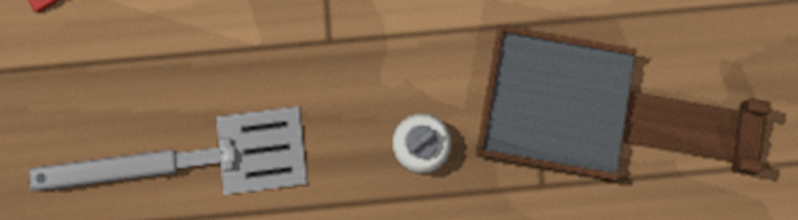

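The crop shows an intact spatula with its handle on the left, at crop (30,180)–(305,148). The tray has a grey floor at (500–635, 30–180), and the post is at (752,135). I'll fit the rest and the blade next.

```bash
cat > fit.py <<'E'
from h import *
E
python3 - <<'E'
from h import *
from scipy.optimize import minimize
D=np.load("top.npz");P=D["P"];hsv=cv2.cvtColor(D["f"],cv2.COLOR_BGR2HSV);f=D["f"].astype(int)
im=optics.get_image("top");K=np.array(im["camera_matrix"]);M=R.from_quat(im["attitude"]).as_matrix();c=np.array(im["position"])
def ray(uv,z):
    d=np.c_[(uv[:,0]-K[0,2])/K[0,0],-(uv[:,1]-K[1,2])/K[1,1],-np.ones(len(uv))]@M.T
    return c+d*((z-c[2])/d[:,2])[:,None]
def prof(m,z,d0=None):
    uv=np.argwhere(m)[:,::-1].astype(float);X=ray(uv,z)[:,:2];return X
# tray floor: grey-blue
b=np.zeros((480,640),bool);b[245:335,345:430]=1
m=b&(f[...,0]>=f[...,2]-3)
n,l,s,_=cv2.connectedComponentsWithStats(m.astype(np.uint8));i=1+np.argmax(s[1:,4]);print(s[i])
r=cv2.minAreaRect(prof(l==i,.02).astype(np.float32)*1000);print("floor rect mm",r)
C=np.array(r[0])/1000
b=np.zeros((480,640),bool);b[270:335,455:500]=1
X=P[b&(P[...,2]>.028)&(P[...,2]<.06)];rr=cv2.minAreaRect(X[:,:2].astype(np.float32)*1000);print("post",rr,len(X))
pc=np.array(rr[0])/1000
d=(C-pc);print("dist",np.hypot(*d),"yaw",np.degrees(np.arctan2(d[1],d[0])),"seat",pc+d*75/184.5)
# spatula
b=np.zeros((480,640),bool);b[280:345,125:275]=1
m=b&(hsv[...,1]<60);n,l,s,_=cv2.connectedComponentsWithStats(m.astype(np.uint8));m=l==1+np.argmax(s[1:,4])
h=m.copy();h[:,202:]=0;bl=m.copy();bl[:,:232]=0
H=prof(h,.016);B=prof(bl,.004)
rh=cv2.minAreaRect(H.astype(np.float32)*1000);rb=cv2.minAreaRect(B.astype(np.float32)*1000);print("handle",rh,"blade",rb)
d=np.array(rb[0])-np.array(rh[0]);u=d/np.hypot(*d);vx=cv2.fitLine(H.astype(np.float32),cv2.DIST_L2,0,.01,.01).ravel();u2=vx[:2]*-np.sign(vx[1]);print("yaw",np.degrees(np.arctan2(u[1],u[0])),np.degrees(np.arctan2(u2[1],u2[0])))
o=np.array(rh[0])/1000;t=(H-o)@u;tb=(prof(bl,.004)-o)@u;print("mid from back",o+u*(t.min()+.11),"from tip",o+u*(tb.max()-.15),"from blade centre",np.array(rb[0])/1000-u*.11)
E
```

```text
[ 351  256   70   66 3529]
floor rect mm ((474.95654296875, -135.86546325683594), (126.52557373046875, 113.69547271728516), 74.6800537109375)
post ((424.8331604003906, -312.00592041015625), (22.799224853515625, 68.78469848632812), 73.58452606201172) 152
dist 0.18313332336381266 yaw 74.1155100430684 seat [ 0.44520852 -0.24040411]
handle ((449.0877685546875, 304.2286071777344), (22.77438735961914, 134.9386444091797), 2.271192789077759) blade ((456.29534912109375, 146.709228515625), (75.89134979248047, 68.44699096679688), 1.931122899055481)
yaw -87.38015660867437 -87.56933
mid from back [0.45102981 0.26178595] from tip [0.45099605 0.26252376] from blade centre [0.45126736 0.25659426]
```

```bash
python3 -m handwheel '[[1,0.3,0,0.028,1],[1,0.68,0,0.028,1],[1,0.68,0,0.028,1],[1,0.68,0,0.028,1],[1,0.68,0,0.028,1]]' 60
python3 -m handwheel '[[0.8,0.68,0,0.028,1],[0,0.72,0,0.028,1],[0,0.72,0,0.028,1],[0,0.72,0,0.028,1],[0,0.72,0,0.028,1]]'
python3 -c "
from h import *
print(manip.observe()['qpos'])"
```

```text
clock: 0.72
ee_pos: [0.4584, -0.4373, 0.2529]
eef_rot: [0.819, 0.574, -0.0, -0.0]
contact_force: [-0.2, -0.7, -0.1]
opening: 0.0854
clock: 1.35
ee_pos: [0.4969, -0.2594, 0.2528]
eef_rot: [0.496, 0.868, -0.0, -0.0]
contact_force: [-0.3, 0.7, -0.0]
opening: 0.0853
[ 0.80090815  0.27973206 -0.46496078  1.53491706  0.12697156  1.35792489
  0.8567254 ]
```

```bash
python3 -m handwheel '[[0,0.7,0,0.028,1],[0,0.7,0,0.028,1],[0,0.7,0,0.028,1],[0,0.7,0,0.028,1],[0,0.7,0,0.028,1]]'
python3 -m handwheel '[[0,0.7,0,0.028,1],[0,0.7,0,0.028,1],[0,0.7,0,0.028,1],[0,0.7,0,0.028,1],[0,0.7,0,0.028,1]]'
python3 -m handwheel '[[-0.2,0.7,-0.2,0.028,1],[-0.2,0.7,-0.2,0.028,1],[-0.2,0.7,-0.2,0.028,1],[-0.2,0.7,-0.2,0.028,1],[-0.12,0.64,0,0.028,1]]'
python3 - <<'E'
from h import *
im=optics.get_image("wrist");cv2.imwrite("pics/w1.png",im["frame"]);np.savez("w1.npz",P=cloud(im),f=im["frame"])
s=manip.observe();print(s["qpos"],s["ee_pos"],R.from_quat(s["eef_rot"]).as_matrix()[:,0])
E
```

```text
clock: 1.98
ee_pos: [0.4968, -0.0846, 0.253]
eef_rot: [0.079, 0.997, -0.0, -0.0]
contact_force: [0.2, 0.1, 0.7]
opening: 0.0855
clock: 2.6
ee_pos: [0.4968, 0.0903, 0.253]
eef_rot: [-0.352, 0.936, -0.0, -0.0]
contact_force: [0.3, 1.1, -0.5]
opening: 0.0853
clock: 3.22
ee_pos: [0.4501, 0.2621, 0.2123]
eef_rot: [0.718, -0.696, -0.0, 0.001]
contact_force: [0.4, 0.1, 0.4]
opening: 0.0855
[ 0.29242727  0.36984046 -1.09757875  1.67875428  0.33806732  1.30253517
  2.31584408] [0.44848006 0.26644459 0.21302315] [ 0.04310882 -0.99906846 -0.00196152]
```

View pics/w1.png

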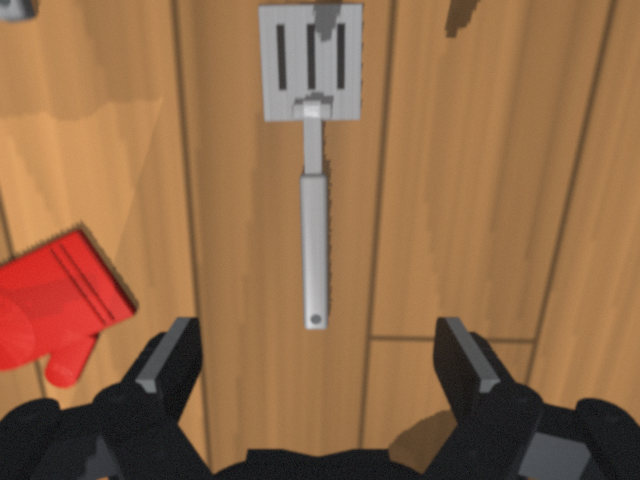

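The wrist view shows the spatula centred under the jaws: blade at (311,62), handle (314,175)–(316,328), nothing in the way. I'll refine the pose from this view.

```bash
python3 - <<'E'
from h import *
D=np.load("w1.npz");P=D["P"];hsv=cv2.cvtColor(D["f"],cv2.COLOR_BGR2HSV)
m=(hsv[...,1]<60);m[:, :240]=0;m[:,385:]=0;m[345:]=0
h=m.copy();h[:180]=0; b=m.copy();b[120:]=0
H=P[h&(P[...,2]<.03)];B=P[b&(P[...,2]<.03)];print(np.median(H[:,2]),np.median(B[:,2]))
rh=cv2.minAreaRect(H[:,:2].astype(np.float32)*1000);rb=cv2.minAreaRect(B[:,:2].astype(np.float32)*1000);print(rh,rb)
d=np.array(rb[0])-np.array(rh[0]);u=d/np.hypot(*d);print("yaw",np.degrees(np.arctan2(u[1],u[0])))
o=np.array(rh[0])/1000;t=(H[:,:2]-o)@u;tb=(B[:,:2]-o)@u
print("mid back",o+u*(t.min()+.11),"tip",o+u*(tb.max()-.15),"blade c",np.array(rb[0])/1000-u*.11)
s=manip.observe();print(s["ee_pos"],R.from_quat(s["eef_rot"]).as_euler("zyx",degrees=True))
E
```

```text
0.01562606370230754 0.0040165325213337155
((450.42474365234375, 309.792236328125), (22.150835037231445, 143.8147735595703), 2.1136887073516846) ((457.4266052246094, 153.01821899414062), (75.83161926269531, 80.54150390625), 2.4000868797302246)
yaw -87.44274785462748
mid back [0.45212358 0.27175468] tip [0.45252878 0.2626822 ] blade c [0.45251866 0.26290867]
[0.44848006 0.26644459 0.21302315] [ 8.75292797e+01 -5.55374577e-02 -1.79889905e+02]
```

```bash
python3 -m handwheel '[[0.02,0,-0.8,0,1],[0.02,0,-0.8,0,1],[0,0,-0.8,0,1],[0,0,-0.5,0,1],[0,0,0,0,1]]'
python3 -c "
from h import *
for i in range(3):
  s=manip.observe();print(s['ee_pos'],s['eef_rot'],s['qpos'])"
```

```text
clock: 3.9
ee_pos: [0.4519, 0.2603, 0.0665]
eef_rot: [0.715, -0.699, -0.001, 0.002]
contact_force: [0.9, -0.5, 0.8]
opening: 0.0853
[0.45187705 0.26028523 0.06645182] [ 0.71529082 -0.69882364 -0.00078639  0.00198441] [ 0.18879904  0.53733642 -0.97080664  1.83941487  0.50942695  1.04311338
  2.17929798]
[0.45187705 0.26028523 0.06645182] [ 0.71529082 -0.69882364 -0.00078639  0.00198441] [ 0.18879904  0.53733642 -0.97080664  1.83941487  0.50942695  1.04311338
  2.17929798]
[0.45187705 0.26028523 0.06645182] [ 0.71529082 -0.69882364 -0.00078639  0.00198441] [ 0.18879904  0.53733642 -0.97080664  1.83941487  0.50942695  1.04311338
  2.17929798]
```

```bash
python3 -m handwheel '[[0,0.04,-0.4,0.003,1],[0,0,-0.43,0,1],[0,0,0,0,1],[0,0,0,0,-1],[0,0,0,0,-1]]' 70
python3 -m handwheel '[[0,0,0,0,-1],[0,0,0,0,-1],[0,0,0,0,-1],[0,0,0,0,-1],[0,0,0,0,-1]]' 
python3 -c "
from h import *
s=manip.observe();print(s['ee_pos'],s['eef_rot'],s['contact_force'],s['opening'])"
```

```text
clock: 4.53
ee_pos: [0.4536, 0.2637, 0.0274]
eef_rot: [0.722, -0.692, 0.0, -0.001]
contact_force: [-0.1, 0.3, 0.5]
opening: 0.0516
clock: 5.15
ee_pos: [0.4536, 0.2636, 0.0275]
eef_rot: [0.722, -0.692, 0.0, -0.0]
contact_force: [-0.6, -2.2, 7.1]
opening: 0.0202
[0.45355507 0.26356218 0.02747418] [ 7.21949521e-01 -6.91945508e-01  3.42793658e-04 -4.30421893e-04] [-0.60346077 -2.16868224  7.14028333] 0.02022523177941761
```

```bash
python3 -m handwheel '[[0,0,0.2,0,-1],[0,0,0.5,0,-1],[0,0,0.8,0,-1],[0,0,1,0,-1],[0,0,0.8,0,-1]]' 90
python3 - <<'E'
from h import *
im=optics.get_image("wrist");cv2.imwrite("pics/w2.png",im["frame"]);np.savez("w2.npz",P=cloud(im),f=im["frame"])
s=manip.observe();print(s["ee_pos"],s["contact_force"],s["moment"],s["opening"])
E
```

```text
clock: 5.78
ee_pos: [0.4529, 0.2636, 0.194]
eef_rot: [0.722, -0.692, 0.0, -0.0]
contact_force: [0.6, -0.3, -1.1]
opening: 0.0191
[0.4544894  0.26538715 0.19887832] [1.50361012 2.50074495 2.65277552] [ 0.2352334 -0.1550647  0.0010984] 0.019358821767147896
```

View pics/w2.png

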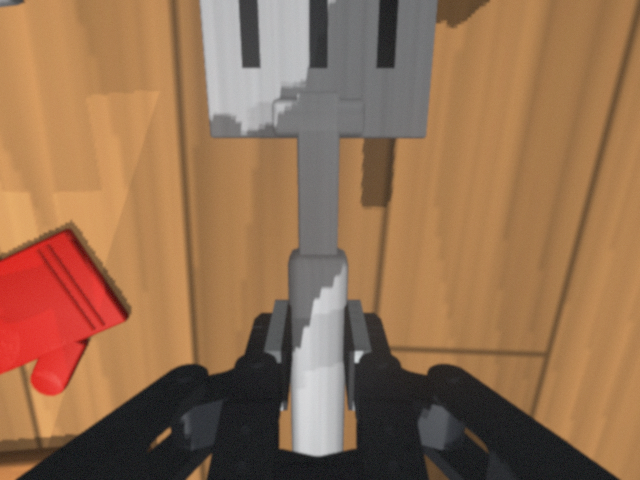

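The spatula is lifted and held straight: handle at (320,260–450) between the pads, blade at the top around (318,60). Next I carry it across while turning −198°.

```bash
python3 -m handwheel '[[0.1,-0.4,0,-0.010,-1],[0.1,-0.4,0,-0.022,-1],[0.1,-0.4,0,-0.022,-1],[0.1,-0.4,0,-0.022,-1],[0.1,-0.4,0,-0.022,-1]]'
python3 -m handwheel '[[0.1,-0.4,0,-0.022,-1],[0.1,-0.4,0,-0.022,-1],[0.1,-0.4,0,-0.022,-1],[0.1,-0.4,0,-0.022,-1],[0.1,-0.4,0,-0.022,-1]]'
python3 -m handwheel '[[0,-0.4,0,-0.022,-1],[0,-0.4,0,-0.022,-1],[0,-0.4,0,-0.022,-1],[0,-0.4,0,-0.022,-1],[0,-0.4,0,-0.022,-1]]'
python3 -m handwheel '[[-0.1,-0.4,0,-0.022,-1],[-0.1,-0.4,0,-0.022,-1],[-0.1,-0.4,0,-0.022,-1],[-0.1,-0.4,0,-0.022,-1],[-0.1,-0.4,0,-0.022,-1]]'
python3 -m handwheel '[[-0.1,-0.4,0,-0.022,-1],[-0.1,-0.4,0,-0.022,-1],[-0.1,-0.4,0,-0.022,-1],[-0.1,-0.4,0,-0.022,-1],[-0.1,-0.48,0,-0.022,-1]]'
python3 -m handwheel '[[0,0,-0.2,-0.012,-1],[0,0,-0.4,0,-1],[0,0,-0.4,0,-1],[0,0,-0.4,0,-1],[0,0,0,0,-1]]'
python3 - <<'E'
from h import *
for n in("top","wrist"):
    im=optics.get_image(n);cv2.imwrite(f"pics/{n}3.png",im["frame"]);np.savez(n+"3.npz",P=cloud(im),f=im["frame"])
s=manip.observe();print(s["qpos"],s["ee_pos"],R.from_quat(s["eef_rot"]).as_matrix()[:,0],s["opening"])
a=cv2.imread("pics/top3.png")[190:370,300:520];b=cv2.imread("pics/wrist3.png")
cv2.imwrite("pics/c3.png",np.hstack([cv2.resize(a,(460,376)),cv2.resize(b,(340,255))] if 0 else [cv2.resize(a,(400,327)),cv2.resize(b,(400,327))]))
E
```

```text
clock: 6.45
ee_pos: [0.4779, 0.1627, 0.1918]
eef_rot: [-0.476, 0.879, -0.0, -0.0]
contact_force: [-0.6, 0.1, -0.8]
opening: 0.0192
clock: 7.08
ee_pos: [0.5029, 0.0628, 0.1918]
eef_rot: [-0.151, 0.989, -0.0, -0.0]
contact_force: [0.8, 0.1, -1.8]
opening: 0.0193
clock: 7.7
ee_pos: [0.5028, -0.037, 0.1918]
eef_rot: [0.193, 0.981, 0.0, -0.0]
contact_force: [0.3, 0.4, -1.6]
opening: 0.0194
clock: 8.32
ee_pos: [0.4777, -0.137, 0.1918]
eef_rot: [0.514, 0.858, 0.0, -0.0]
contact_force: [-0.5, -0.1, -0.7]
opening: 0.0192
clock: 8.95
ee_pos: [0.4529, -0.2406, 0.1918]
eef_rot: [0.774, 0.633, 0.0, -0.0]
contact_force: [1.4, -0.3, -1.1]
opening: 0.019
clock: 9.57
ee_pos: [0.452, -0.2398, 0.1204]
eef_rot: [0.796, 0.605, -0.001, -0.002]
contact_force: [0.1, 0.4, -0.6]
opening: 0.0193
[ 0.71342102  0.27383862 -0.33355286  1.83454462  0.10193573  1.04976793
  0.06928732] [ 0.45333766 -0.24051362  0.12232821] [2.67973040e-01 9.63426373e-01 2.69813978e-04] 0.01938846070119236
```

View pics/c3.png

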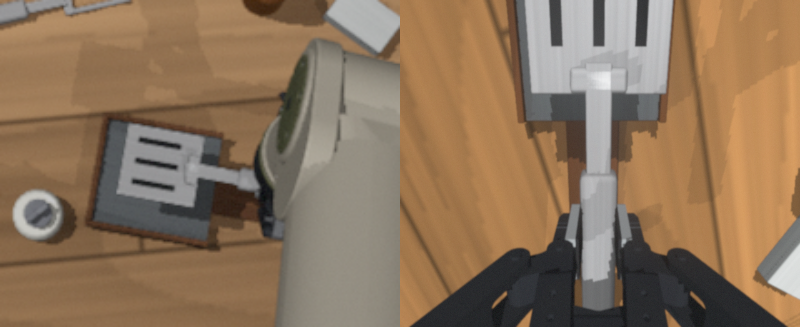

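The left panel (top) shows the blade over the tray, crop centre (162,165), slightly up and left of the tray. The right panel (wrist) shows the blade roughly central over the tray with equal margins. I'll measure the offset, yaw and tilt.

```bash
python3 - <<'E'
from h import *
yaw=lambda u:np.degrees(np.arctan2(u[1],u[0]))
seat=np.array([.4455,-.2404]);a=np.radians(74.3);ux=np.array([np.cos(a),np.sin(a)]);uy=np.array([-ux[1],ux[0]])
for n in("top","wrist"):
    D=np.load(n+"3.npz");P=D["P"];z=P[...,2];L=np.stack([(P[...,:2]-seat)@ux,(P[...,:2]-seat)@uy],-1)
    near=(L[...,0]>.035)&(L[...,0]<.2)&(abs(L[...,1])<.09)
    m=(near&(L[...,0]>.06)&(z>.06)&(z<.125))
    k,l,s,_=cv2.connectedComponentsWithStats(m.astype(np.uint8));m=l==1+np.argmax(s[1:,4])
    q=L[m]*1000;r=cv2.minAreaRect(q.astype(np.float32))
    A=np.c_[q/1000,np.ones(len(q))];c=np.linalg.lstsq(A,z[m],rcond=None)[0]
    print(n,len(q),"blade rect (seat frame mm)",r,"pct x",np.percentile(q[:,0],[1,99]),"y",np.percentile(q[:,1],[1,99]),"z med",np.median(z[m]),"slopes",c[:2])
    # rim of rest at z 22..33 -> outer extents;
    t=near&(z>.012)&(z<.034)
    y=L[t]*1000;sel=(y[:,0]<70);print(" rest y extents at x<70:",np.percentile(y[sel,1],[1,99]) if sel.any() else None," x:",np.percentile(y[:,0],[1,99]),"all y",np.percentile(y[:,1],[1,99]))
    for x0 in range(45,180,15):
        k=(y[:,0]>x0)&(y[:,0]<x0+15)
        if k.sum()>20: print("  ",x0,np.percentile(y[k,1],[1,99]).round(1),end="")
    h=(abs(L[...,1])<.02)&(L[...,0]>-.03)&(L[...,0]<.03)&(z>.07)&(z<.135)
    if n=="wrist":
        q=L[h];print("\n handle y",np.percentile(q[:,1],[2,50,98])*1000,"front x",np.percentile(q[:,0],99)*1000,"z",np.percentile(z[h],[10,50,90]))
    print()
E
```

```text
top 1735 blade rect (seat frame mm) ((106.54344177246094, -3.8227920532226562), (93.03694915771484, 75.62615203857422), 0.0669548436999321) pct x [ 64.48134785 152.2563868 ] y [-40.14928548  33.34360761] z med 0.09689219323065457 slopes [-0.04524989  0.00759961]
 rest y extents at x<70: [-60.50280326  64.63568624]  x: [ 45.8514108  179.19811174] all y [-60.76054539  65.14500634]
   45 [-59.9  64.4]   60 [-61.3  64.9]   75 [-60.8  65. ]   90 [-60.5  65. ]   105 [-61.6  65.1]   120 [-60.8  65.4]   135 [-60.8  65.4]   150 [-59.8  65.4]   165 [-60.4  65.2]
wrist 32993 blade rect (seat frame mm) ((87.2164535522461, -6.443378448486328), (54.43653106689453, 75.22645568847656), 0.15633143484592438) pct x [ 62.65910599 113.8918686 ] y [-42.91726511  29.95226104] z med 0.09799021329917557 slopes [-0.12550333  0.00136677]
 rest y extents at x<70: [-62.95520718  61.71300655]  x: [ 44.43593683 127.92331867] all y [-63.39472059  62.48042284]
   45 [-62.9  61.4]   60 [-63.4  62.2]   75 [-63.6  62.7]   90 [-63.7  62.8]   105 [-63.5  63. ]   120 [-63.4  62.9]
 handle y [-18.48447575  -5.31036046  14.68931636] front x 29.441426106207103 z [0.10871431 0.10995392 0.12540142]
```

```bash
python3 -m handwheel '[[-0.06,0,0,0,-1],[-0.06,0,-0.4,0,-1],[0,0,-0.4,0,-1],[0,0,-0.4,0,-1],[0,0,-0.16,0,-1]]'
python3 -m handwheel '[[0,0,0,0,-1],[0,0,0,0,-1],[0,0,-0.03,0,-1],[0,0,-0.02,0,-1],[0,0,0,0,-1]]'
python3 - <<'E'
from h import *
for n in("top","wrist"):
    im=optics.get_image(n);cv2.imwrite(f"pics/{n}4.png",im["frame"]);np.savez(n+"4.npz",P=cloud(im),f=im["frame"])
s=manip.observe();print(s["ee_pos"],s["contact_force"],s["moment"],s["opening"])
seat=np.array([.4455,-.2404]);a=np.radians(74.3);ux=np.array([np.cos(a),np.sin(a)]);uy=np.array([-ux[1],ux[0]])
for n in("top","wrist"):
    P=np.load(n+"4.npz")["P"];z=P[...,2];x=(P[...,:2]-seat)@ux;y=(P[...,:2]-seat)@uy
    print(n,[(x0,(1e3*np.median(z[(x>x0/1e3)&(x<x0/1e3+.01)&(abs(y-.002)<.033)&(z<.1)])).round(1)) for x0 in(80,95,110,125,137,157)])
E
```

```text
clock: 10.3
ee_pos: [0.4468, -0.2406, 0.0535]
eef_rot: [0.796, 0.605, -0.0, -0.0]
contact_force: [0.1, -1.0, -2.0]
opening: 0.0195
clock: 10.92
ee_pos: [0.4471, -0.2406, 0.0513]
eef_rot: [0.796, 0.605, -0.0, -0.0]
contact_force: [0.3, -0.9, -2.0]
opening: 0.0194
[ 0.4471855  -0.24063069  0.05130746] [ 0.51309705 -0.15899841 -1.81108599] [-0.0827568   0.03199111  0.01369488] 0.01895931426997486
top [(80, np.float64(28.6)), (95, np.float64(27.5)), (110, np.float64(27.7)), (125, np.float64(27.4)), (137, np.float64(27.8)), (157, np.float64(20.4))]
wrist [(80, np.float64(27.7)), (95, np.float64(27.5)), (110, np.float64(27.5)), (125, np.float64(nan)), (137, np.float64(nan)), (157, np.float64(nan))]
  return _methods._mean(a, axis=axis, dtype=dtype,
  ret = ret.dtype.type(ret / rcount)
```

View pics/wrist4.png

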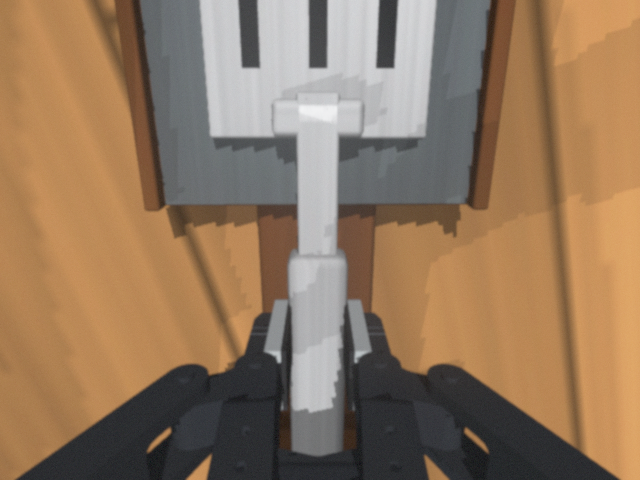

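The blade is level and centred between the rims, (210–425) within (160–475). Its top is at 27.5 mm, so it is 3.5 mm above the tray floor. Lower and release.

```bash
python3 -m handwheel '[[0,0,-0.03,0,-1],[0,0,-0.03,0,-1],[0,0,-0.01,0,-1],[0,0,0,0,-1],[0,0,0,0,-1]]'
python3 -m handwheel '[[0,0,0,0,-0.4],[0,0,0,0,-0.1],[0,0,0,0,0.2],[0,0,0,0,0.5],[0,0,0,0,0.5]]'
python3 -m handwheel '[[0,0,0,0,0.6],[0,0,0.2,0,0.6],[0,0,0.6,0,0.6],[0,0,1,0,0.6],[0,0,1,0,0.6]]'
python3 -m handwheel '[[0,-1,0.6,0,0.6],[0,-1,0.6,0,0.6],[0,-1,0.6,0,0.6],[0,-1,0,0,0.6],[0,-1,0,0,0.6]]'
python3 -m handwheel '[[0,-1,0,0,0.6],[0,-1,0,0,0.6],[0,0,0,0,0.6],[0,0,0,0,0.6],[0,0,0,0,0.6]]'
python3 - <<'E'
from h import *
im=optics.get_image("top");P=cloud(im);f=im["frame"];cv2.imwrite("pics/c5.png",cv2.resize(f[160:340,240:520],None,fx=2.8,fy=2.8,interpolation=cv2.INTER_CUBIC))
seat=np.array([.4455,-.2404]);a=np.radians(74.3);ux=np.array([np.cos(a),np.sin(a)]);uy=np.array([-ux[1],ux[0]])
z=P[...,2];x=(P[...,:2]-seat)@ux;y=(P[...,:2]-seat)@uy
S=cv2.cvtColor(f,cv2.COLOR_BGR2HSV)
m=(f.min(2)>110)&(S[...,1]<60)&(x>-.13)&(x<.18)&(abs(y)<.06)&(z<.06)
q=np.c_[x[m],y[m]]*1000
for lo,hi in[(-115,-90),(-85,-65),(-60,-30),(-30,0),(0,28),(75,95),(95,115),(115,135),(135,148)]:
    k=(q[:,0]>lo)&(q[:,0]<hi)
    if k.sum(): print(lo,hi,k.sum(),"y",np.percentile(q[k,1],[1,99]).round(1),"z",(1e3*np.median(z[m][k])).round(1))
print("x",np.percentile(q[:,0],[.3,99.7]))
E
```

```text
clock: 11.65
ee_pos: [0.4472, -0.2407, 0.0478]
eef_rot: [0.796, 0.605, -0.0, -0.0]
contact_force: [-0.3, 0.8, -2.1]
opening: 0.0192
clock: 12.28
ee_pos: [0.4472, -0.2407, 0.0478]
eef_rot: [0.796, 0.605, -0.0, -0.0]
contact_force: [-0.9, 0.1, -0.1]
opening: 0.0641
clock: 12.9
ee_pos: [0.447, -0.2404, 0.1899]
eef_rot: [0.796, 0.605, 0.0, -0.0]
contact_force: [1.1, 0.1, 0.3]
opening: 0.0685
clock: 13.52
ee_pos: [0.4471, -0.4922, 0.2793]
eef_rot: [0.796, 0.605, 0.0, 0.001]
contact_force: [0.6, -0.5, -0.1]
opening: 0.0682
clock: 14.15
ee_pos: [0.4481, -0.5893, 0.2792]
eef_rot: [0.796, 0.606, 0.0, 0.001]
contact_force: [0.5, 0.3, 0.6]
opening: 0.0684
-115 -90 79 y [-10.4  10.2] z 35.5
-85 -65 101 y [-9.5 10.3] z 36.1
-60 -30 153 y [-9.4 10.1] z 35.5
-30 0 157 y [-9.1 10.6] z 36.1
0 28 145 y [-9.8 10.3] z 35.6
75 95 378 y [-38.3  37.1] z 24.3
95 115 290 y [-38.2  37. ] z 23.8
115 135 291 y [-38.3  37.2] z 23.6
135 148 233 y [-37.6  37. ] z 23.9
x [-106.40352803  150.42899231]
```

View pics/c5.png

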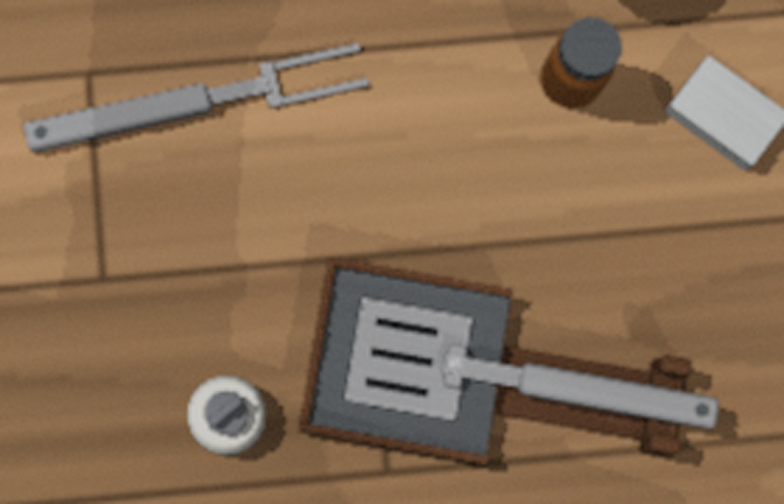

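The spatula is seated: blade flat in the tray around crop (410,360), handle in the notch at (670,400), and the fork where it was. The arm is clear, so I'm handing in.

```bash
python3 -c "
from rig import manip
print(manip.finish_job())"
```

```text
the job is handed in; nothing more can be done
None
```

The spatula is on the rest, turned end for end and right way up: blade flat in the tray, handle down in the notch. I gripped it by the handle, lifted it, carried it over while turning it −198°, lowered it, released it and backed the arm well clear. I handed in at about 14 s of the 43 s allowed.

**Height:** the last top view put the blade top at about 24 mm and the handle top at about 36 mm, both within a millimetre of what full seating should give.

**Alignment:** the spatula lies along the axis I had fitted for the rest, with no visible skew. It sits about 2–3 mm to one side of the tray's centre line and within about 1 mm of its place lengthwise.

**Fork and forces:** the fork looks unmoved in the last picture, though I did not re-measure it. The largest force I saw was about 7 N, while the jaws closed.

**Disagreements:**
- The two cameras placed the rest about 3 mm apart sideways, so I used the offset between blade and tray as seen by each camera, where they agreed.
- The back-end estimate of the spatula in the first wrist view was about 9 mm off the other estimates, and I ignored it.
- The gripper read about 19–20 mm open on a 22 mm handle, but the hold was firm.

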